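Prop up the folding leg and lay a bar across the rests

ROBOT

A 6-joint arm with a two-finger parallel gripper is mounted at the origin on a cart in front of the work surface, level with it; the furniture and walls round the work are solid. World frame = base frame: x ahead of the robot, y to its left, z up, the work surface at z = 0. Lengths are in m, angles in rad, forces in N, time in s.
With the tool pointing down it reaches from about 0.35 to 0.775 m from the base axis. Payload 5.5 kg.
Tool frame: the origin (TCP) lies at the very end of the fingers, on their centre line; the grasp point (between the pads) lies 19 mm behind it; z points along the fingers, y is the line along which they close (so a half turn about z gives the same grasp; the last joint's range is limited). The gripper opens to 85 mm and grips with 20 to 120 N. Pads are 22 mm wide; open, the fingers measure 114 mm over their backs; the gripper's body (76 mm by 85 mm) begins 54 mm behind the grasp point. The pads swing forward as they close: fully open they stand 13 mm farther back than shut.
Start: joints at [-1.469, 0.313, 0.046, 1.304, 0, 1.431], TCP at [0.138, -0.558, 0.231] pointing down, gripper open.
Joint ranges: [-2.76, 2.76], [-0.86, 1.69], [-1.03, 1.26], [-2.2, 2.34], [-1.47, 1.5], [-3.14, 3.14]. Speed limits (rad/s): [2.57, 2.57, 3.14, 3.14, 3.14, 3.14].

INTERFACE

Orientations are given as a unit quaternion [w, x, y, z].
In Python, from workcell import env, cams, ticket, spotter gives the robot as it stands.
- The arm moves only by the tool jog_arm, never from a script. Its argument "increments" is a list that holds one entry, the list of rows, each a list of 7 numbers: the shift along the tool's x, y, z in units of 0.25 m (1.0 is 0.25 m), then the turn, a rotation vector about the tool's x, y, z in units of 180 degrees (1.0 is 180 degrees), then the closure in counts, from 0 (fully open) to 255 (shut). A call has 1 to 20 rows; each row shifts and turns the commanded pose from where the row before left it, along the tool's axes as they then stand; what a row does not reach is not made up. A row lasts 1/10 s, in which the tool goes at most 50 mm and 8.59 degrees, less where a joint would pass 70% of its speed; a pose out of reach is approached as far as the arm can. A call with a number of a shift or a turn outside -1 to 1 is refused whole. A call with a gripper value outside its range is refused whole. The fingers move at their own pace and stop on an object; "force" is the grip in N (left out, the last holds). Time passes only in rows, so rows that do not move let the fingers close. It gives the time, the measured TCP pose, the force, the opening and the grip force at its end, in the units of the state.
- env.get_state(): the state, without advancing time (a new reading comes with each control period).
- cams.read_camera(name): name is "scene" or "top" or "wrist"; returns a dict with "pixels" (480x640x3 uint8, red, green, blue), "fx", "fy", "cx", "cy" (pixels), "xyz" and "attitude" of the camera in the world; the wrist camera has in their place "mount" (4x4, takes a point from camera to tool coordinates, whose origin is the TCP and whose axes are the flange's). Camera axes: x right, y down, z forward; pixel columns grow to the right and rows downward; lengths in m; the calibration is good to about 2 mm. The wrist camera is an equidistant fisheye: a pixel r from the principal point sees the ray r / f radians off the axis. A picture is of the moment at which its call begins: read the wrist's pose just before it. There is no depth.
- ticket.hand_in(): hands the job in; it is judged then, once.
Trained networks look in the newest picture that a camera, given by its name, has taken for a name from the list of things; names that differ only in an ending like _2 or _b are one class to them, and where a whole thing is asked for, a point or a joint stands for the part that bears it (a point fixed in the world has none). Each returns a list of dicts, best first, with "conf" (0 to 1); they miss things now and then, are a little off and sometimes report something else, mostly with a low value. They report only what shows in the picture. A call takes as long as a camera call.
- spotter.find_in(target, camera): "uv" ([column, row] in pixels, amid what is visible of it).
- spotter.cut_out(target, camera): "region" (480x640 bool, what is visible of it) and "uv" ([column, row] in pixels, amid what is visible of it).
- spotter.landmark_of(target, camera): "uv" ([column, row] in pixels: a listed point, or the origin of a listed thing).
The state is a dict: "clock": time; "joint_pos": joint angles; "qvel": joint speeds; "tau": joint torques, N m; "tcp_pos": TCP position; "orientation": TCP orientation; "wrist_force": force on the tool from outside, world axes, zero at the start; "ft_torque": the same for the moment, N m; "finger_gap": finger opening in m; "grip_force": force on a finger pad.
Only numpy, scipy, OpenCV 4.12 (cv2) and the standard library are available. Lean on these libraries where they do the work, as an engineer would, in place of code of your own. Each camera call takes 0.05 s, during which the arm holds its last target. There are 200 camera calls.

TASK

Set up the blue bar rest for tack welding: swing the red folding leg, which has a black side grip, up and over its balance point until it rests on its stop and stays open by itself, your hand off it. Then lay the yellow flat bar level across the two saddles, between the side stops of both, with its ends sticking out about equally, and let go. Leave the brown bar where it lies.

Things in the scene. Friction and masses are not known exactly. Their poses are not given: they have to be found in the camera images.
- bar_rest: Bar rest, fixed to the table: dark steel base plate 60 x 270 x 8 mm (x, y, z), origin at the centre of its underside, on the table; yaw within 0.4 rad of 0. The laid bar runs along its y axis with its middle over this origin, its underside 96 mm above the table. A blue fixed column with a saddle stands at the -y end, the red leg at the +y end; between them it is clear above 34 mm once the leg is open.
- fixed_seat (a point): Middle of the flat seat of the fixed blue saddle, at (0, -95, 96) mm in bar_rest. The seat is 24 mm long (y); side stops at x = +-20 mm (40 mm apart for the 32 mm bar) rise 16 mm above it, their lips flared outwards. Axes as bar_rest.
- leg_seat (a point): Middle of the flat seat of the red leg's saddle, alike in size and stops. With the leg fully open it is level at (0, 95, 96) mm in bar_rest; folded, it faces the column. Turns with the leg.
- leg_hinge (a point): Point on the red leg's hinge axis, at (0, 71, 28) mm in bar_rest; the axis is parallel to bar_rest's x axis. Fixed; axes as bar_rest.
- prop_leg (a joint): Angle of the red leg, rad: 0 = folded down towards the fixed column (as at the start); grows as it swings up and over towards +y of bar_rest; balance point at about 1.25; 1.571 = fully open on its stop, leaning outwards, seat level. No spring: let go short of the balance point it drops back to 0, past it it falls on to the stop and stays. Lifting takes about 3 N at the grip.
- leg_grip (a point): Middle of the leg's black round grip: 14 mm diameter, 50 mm long, axis along bar_rest's x, a 20 mm knob at its free end; on the -x side (robot's side), 65 mm from the middle line. It circles the hinge axis at 54 mm: folded, 51 mm to -y of the hinge and 46 mm above the table; open, 18 mm to +y of the hinge and 79 mm up. Below it only the table. Turns with the leg.
- yellow_mid (a point): Centre (half-way up) of the yellow flat bar, loose, 32 x 290 x 6 mm (x, y, z; y is its length), 0.33 to 0.56 kg, lying flat on the table, its length within 0.2 rad of world x, to the right of the rest. It and the brown bar may be in either place.
- brown_mid (a point): Centre (half-way up) of the brown flat bar, loose, 25 x 250 x 8 mm, lying roughly parallel to the yellow bar, 0.11 m or more to one side; to be left alone.

How it is judged:
On the way:
1. the red leg stands fully open on its stop by itself, the hand off it (value of joint prop_leg above 1.5 rad and contact force between each of the fingers, yellow_bar and bar_rest below 0.2 N), for 0.4 s.
At the end, for the whole second after the job is handed in: Red leg fully open (joint above 1.5 rad). Yellow bar at rest on both seats between the side stops: its middle within 6 mm across and 18 mm along of the rest's middle and 94 to 104 mm up, turned less than 0.07 and tilted less than 0.05 rad from the rest's axes. Hand off (value of joint prop_leg above 1.5 rad and x of yellow_mid in the frame of bar_rest between -0.006 and 0.006 m and y of yellow_mid in the frame of bar_rest between -0.018 and 0.018 m and z of yellow_mid in the frame of bar_rest between 0.094 and 0.104 m and angle between the y axis of yellow_mid and the y axis of bar_rest, either way round below 0.07 rad and angle between the z axis of yellow_mid and the z axis of bar_rest, either way round below 0.05 rad and linear speed of yellow_bar below 0.02 m/s); the robot touches nothing.
It fails at once if the brown bar is moved more than 30 mm (distance of brown_mid from where it was at the start of the episode above 0.03 m).
It also fails if it takes over 54 s, if anything falls off the work surface, if the arm or the gripper's body presses on something with over 40 N, if the wrist force passes 120 N, or if a joint passes its speed limit or range.

## Working session

There is one attempt and no reset: what is moved stays moved. The work goes in short steps, Python scripts to look and compute and a tool call to move; the robot and the scene stay as the last step left them, time stands still between calls to the robot, and variables do not carry over. Pictures are saved under pics/ and viewed, at most 10 in all, crops included, and the job is handed in when it is done.

Besides the shell and the picture viewer there is one more tool, called after "Emit:" as name([rows], argument=value, ...), one row to a line, values as JSON. jog_arm: Moves the arm, as the interface text tells. Shifts and turns lie within -1 to 1; 1 stands for 0.25 m of shift or 180 degrees of turn. Its arguments: {"type":"object","properties":{"increments":{"type":"array"},"force":{"type":"number"}},"required":["increments"]}

```bash
mkdir -p pics; ls; cat > h.py <<'E'
import numpy as np, cv2
from workcell import env, cams, ticket, spotter
from scipy.spatial.transform import Rotation as R
def rot(q): return R.from_quat([q[1],q[2],q[3],q[0]])
def save(p,n): cv2.imwrite('pics/'+n,p['pixels'][:,:,::-1])
def ray(c,uv,st=None):
    u=(uv[0]-c['cx'])/c['fx'];v=(uv[1]-c['cy'])/c['fy']
    if 'mount' in c:
        r=np.hypot(u,v);d=np.array([np.sin(r)*u/r,np.sin(r)*v/r,np.cos(r)]) if r>1e-9 else np.array([0,0,1.])
        M=np.array(c['mount']);Rt=rot(st['orientation']).as_matrix()
        return np.array(st['tcp_pos'])+Rt@M[:3,3],Rt@M[:3,:3]@d
    d=np.array([u,v,1.]);A=np.array(c['attitude'])
    A=rot(A).as_matrix() if A.shape==(4,) else A
    return np.array(c['xyz']),A@d
def atz(c,uv,z,st=None):
    o,d=ray(c,uv,st);return o+d*(z-o[2])/d[2]
E
python3 - <<'E'
from h import *
st=env.get_state();print(st)
for n in ['scene','top']:
    c=cams.read_camera(n);save(c,n+'0.png');print(n,{k:v for k,v in c.items() if k!='pixels'})
    for t,z in [('bar_rest',0),('fixed_seat',.096),('leg_seat',None),('leg_hinge',.028),('leg_grip',.046),('yellow_mid',.003),('brown_mid',.004)]:
        r=spotter.landmark_of(t,n)
        for q in r[:2]: print(n,t,np.round(q['uv'],1),round(q['conf'],2),np.round(atz(c,q['uv'],z or 0),4))
E
```

```text
pics
{'clock': 0.0, 'joint_pos': array([-1.46859906e+00,  3.14014260e-01,  4.49502117e-02,  1.30362786e+00,
       -3.87941273e-05,  1.43120060e+00]), 'qvel': array([-9.44520424e-05,  2.08855188e-03,  1.55915777e-03, -8.51209619e-05,
       -1.63745446e-03, -2.29376265e-04]), 'tau': array([-4.97424971e-04, -4.80624747e+01,  2.98533458e+01,  1.93599978e-02,
       -1.43660513e-04,  8.02931993e-06]), 'tcp_pos': array([ 0.13760631, -0.55773648,  0.23038925]), 'orientation': array([-9.47985418e-04,  9.92700467e-01,  1.20602173e-01, -1.67178283e-06]), 'wrist_force': array([-0.64196714,  0.06936474, -0.36851763]), 'ft_torque': array([ 0.00042729,  0.04467445, -0.02436004]), 'grip_force': 0.0, 'finger_gap': 0.08542115178671614}
scene {'fx': 554.2782733846772, 'fy': 554.2782733846772, 'cx': 320.1502067346975, 'cy': 248.35598105974393, 'xyz': array([0.85137377, 0.46229941, 0.96675098]), 'attitude': array([-0.06212092,  0.22242209,  0.92968733, -0.28696842])}
scene bar_rest [351.9 331.5] 0.97 [0.5996 0.0705 0.    ]
scene fixed_seat [349.8 324.7] 0.65 [0.6217 0.0964 0.096 ]
scene leg_seat [347.2 321.9] 0.67 [0.598  0.0485 0.    ]
scene leg_hinge [377.4 352.3] 0.65 [0.5855 0.1392 0.028 ]
scene leg_grip [379.6 307.3] 0.88 [0.5418 0.0691 0.046 ]
scene brown_mid [323.4 228.2] 0.58 [ 0.5387 -0.1699  0.004 ]
top {'fx': 587.5411541635302, 'fy': 587.5411541635302, 'cx': 325.1193118595636, 'cy': 251.20416003871046, 'xyz': array([ 0.42560078, -0.07718805,  1.08849617]), 'attitude': array([ 0.0648111 , -0.70160851,  0.70753733, -0.0541844 ])}
top bar_rest [253.8 253.3] 0.96 [0.6081 0.0728 0.    ]
top fixed_seat [297.6 230.5] 0.88 [ 0.6312 -0.0156  0.096 ]
top leg_seat [249.7 251.9] 0.97 [0.6109 0.0806 0.    ]
top leg_hinge [213.1 261.6] 0.62 [0.5888 0.1434 0.028 ]
top leg_grip [251.8 289.9] 0.61 [0.5343 0.0692 0.046 ]
top leg_grip [467.1 296.4] 0.61 [ 0.5194 -0.3129  0.046 ]
top brown_mid [383.2 287.3] 0.87 [ 0.5414 -0.1685  0.004 ]
```

View pics/top0.png

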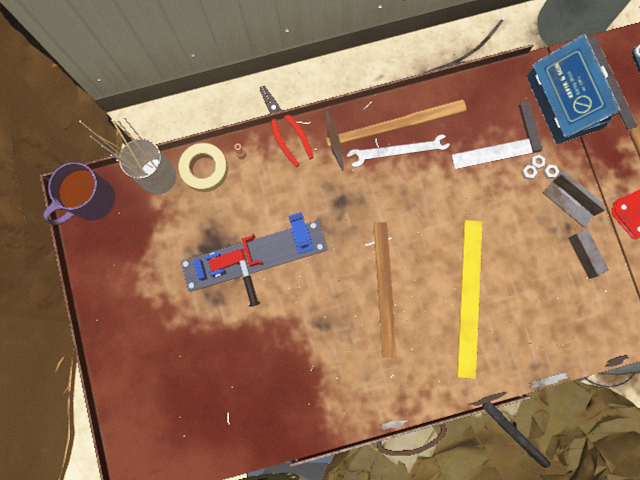

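View pics/scene0.png

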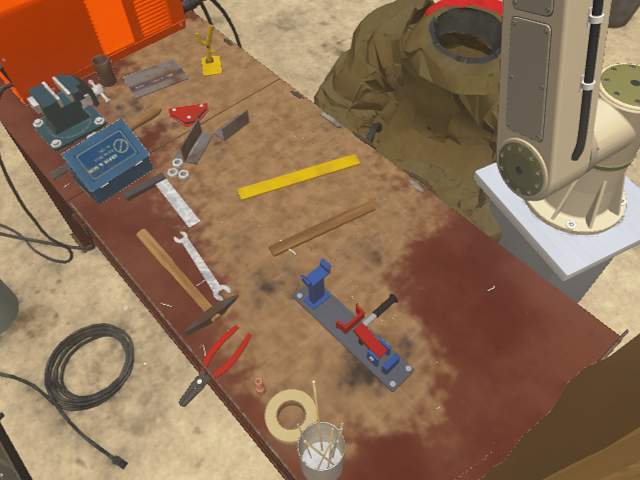

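The top view shows the rest at about (253,253), with the leg folded and its grip at (252,290). The yellow bar is at (470,300) and the brown bar at (384,288), between the yellow bar and the rest. First I'll write a row planner, then approach the grip.

```bash
cat >> h.py <<'E'
def plan(pos,ax,n,grip,sgn=0,start=None):
    """rows taking the tool (pointing down) to pos with tool-x heading ax; linear, yaw change forced by sgn"""
    st=env.get_state()
    p,M=(np.array(st['tcp_pos']),rot(st['orientation'])) if start is None else start
    x=M.as_matrix()[:,0];a0=np.arctan2(x[1],x[0]);d=(ax-a0+np.pi)%(2*np.pi)-np.pi
    if sgn and d*sgn<0: d+=sgn*2*np.pi
    G=R.from_euler('z',a0+d)*R.from_euler('x',np.pi)
    f=R.from_euler('z',a0)*R.from_euler('x',np.pi)
    for i in range(n):
        k=n-i
        s=np.round(M.inv().apply((np.array(pos)-p)/k)/.25,3)
        t=(i+1)/n; T=R.from_euler('z',a0+d*t)*R.from_euler('x',np.pi)
        rv=np.round((M.inv()*T).as_rotvec()/np.pi,4)
        p=p+M.apply(s*.25); M=M*R.from_rotvec(rv*np.pi)
        print('['+','.join('%g'%v for v in [*s,*rv,grip])+'],',end='')
    print(); return p,M
E
python3 - <<'E'
from h import *
plan([.535,.06,.22],.26+np.pi,22,0,1)
c=cams.read_camera('top');
m=cv2.inRange(cv2.cvtColor(c['pixels'],cv2.COLOR_RGB2HSV),(22,180,150),(35,255,255));m[:200]=0;m[:,:420]=0;m[:,520:]=0
ys,xs=np.nonzero(m);P=np.array([atz(c,(x,y),.006)[:2] for x,y in zip(xs,ys)])
print(cv2.minAreaRect((P*1000).astype(np.float32)))
E
```

```text
[0.097,-0.092,0.002,0,0,-0.0457,0],[0.109,-0.077,0.002,0,0,-0.0457,0],[0.119,-0.061,0.002,0,0,-0.0458,0],[0.127,-0.043,0.002,0,0,-0.0457,0],[0.131,-0.024,0.002,0,0,-0.0457,0],[0.134,-0.005,0.002,0,0,-0.0457,0],[0.133,0.014,0.002,0,0,-0.0457,0],[0.13,0.033,0.002,0,0,-0.0457,0],[0.123,0.051,0.002,0,0,-0.0458,0],[0.115,0.068,0.002,-0,0,-0.0457,0],[0.104,0.084,0.002,-0,0,-0.0457,0],[0.091,0.098,0.002,-0,0,-0.0457,0],[0.076,0.11,0.002,-0,0,-0.0457,0],[0.06,0.12,0.002,-0,0,-0.0458,0],[0.042,0.127,0.002,-0,0,-0.0457,0],[0.023,0.131,0.002,-0,0,-0.0457,0],[0.004,0.133,0.002,-0,0,-0.0457,0],[-0.015,0.133,0.002,-0,0,-0.0457,0],[-0.034,0.129,0.002,-0,0,-0.0457,0],[-0.052,0.123,0.002,-0,0,-0.0458,0],[-0.069,0.114,0.003,-0,-0,-0.0457,0],[-0.085,0.104,0.002,-0,-0,-0.0457,0],
((521.5885009765625, -326.3083190917969), (31.884504318237305, 288.2563171386719), 84.74144744873047)
```

Emit:
jog_arm([
  [[0.097, -0.092, 0.002, 0, 0, -0.0457, 0], [0.109, -0.077, 0.002, 0, 0, -0.0457, 0], [0.119, -0.061, 0.002, 0, 0, -0.0458, 0], [0.127, -0.043, 0.002, 0, 0, -0.0457, 0], [0.131, -0.024, 0.002, 0, 0, -0.0457, 0], [0.134, -0.005, 0.002, 0, 0, -0.0457, 0], [0.133, 0.014, 0.002, 0, 0, -0.0457, 0], [0.13, 0.033, 0.002, 0, 0, -0.0457, 0], [0.123, 0.051, 0.002, 0, 0, -0.0458, 0], [0.115, 0.068, 0.002, 0, 0, -0.0457, 0], [0.104, 0.084, 0.002, 0, 0, -0.0457, 0], [0.091, 0.098, 0.002, 0, 0, -0.0457, 0], [0.076, 0.11, 0.002, 0, 0, -0.0457, 0], [0.06, 0.12, 0.002, 0, 0, -0.0458, 0], [0.042, 0.127, 0.002, 0, 0, -0.0457, 0], [0.023, 0.131, 0.002, 0, 0, -0.0457, 0], [0.004, 0.133, 0.002, 0, 0, -0.0457, 0], [-0.015, 0.133, 0.002, 0, 0, -0.0457, 0], [-0.034, 0.129, 0.002, 0, 0, -0.0457, 0], [-0.052, 0.123, 0.002, 0, 0, -0.0458, 0]],
])

```text
clock: 2.85
tcp_pos: [0.4996, 0.0051, 0.2214]
orientation: [0.0, 0.011, 1.0, -0.0]
wrist_force: [-0.1, 0.0, 0.5]
finger_gap: 0.0853
grip_force: 0.0
```

Emit:
jog_arm([
  [[-0.069, 0.114, 0.003, 0, 0, -0.0457, 0], [-0.085, 0.104, 0.002, 0, 0, -0.0457, 0], [0, 0, 0, 0, 0, 0, 0]],
])

```text
clock: 3.15
tcp_pos: [0.5367, 0.0629, 0.2197]
orientation: [0.001, -0.133, 0.991, 0.0]
wrist_force: [-1.0, 0.1, 0.5]
finger_gap: 0.0855
grip_force: 0.0
```

```bash
python3 - <<'E'
from h import *
st=env.get_state();print(st['clock'],st['tcp_pos'],st['orientation'],st['joint_pos'])
c=cams.read_camera('wrist');save(c,'w1.png');print({k:v for k,v in c.items() if k!='pixels'})
for t,z in [('bar_rest',0),('fixed_seat',.096),('leg_seat',.03),('leg_hinge',.028),('leg_grip',.046)]:
    for q in spotter.landmark_of(t,'wrist')[:2]: print(t,np.round(q['uv'],1),round(q['conf'],2),np.round(atz(c,q['uv'],z,st),4))
E
```

```text
3.15 [0.53673391 0.06290744 0.21966004] [ 5.40664881e-04 -1.32772041e-01  9.91146402e-01  3.19648815e-04] [-3.23648623e-02  2.48785564e-01 -6.95880207e-02  1.25146153e+00
  8.08735478e-04 -2.98695050e-01]
{'fx': 371.64829954431775, 'fy': 371.64829954431775, 'cx': 318.57658691966674, 'cy': 237.23933119321234, 'mount': array([[ 6.31582268e-04, -9.63545837e-01, -2.67542558e-01,
         6.79613889e-02],
       [ 9.99999779e-01,  5.53644305e-04,  3.66747122e-04,
         6.82412780e-04],
       [-2.05254249e-04, -2.67542730e-01,  9.63545975e-01,
        -1.43746401e-01],
       [ 0.00000000e+00,  0.00000000e+00,  0.00000000e+00,
         1.00000000e+00]])}
bar_rest [308.6 268.5] 0.79 [0.6039 0.0714 0.    ]
fixed_seat [193.5 311.5] 0.88 [ 0.6325 -0.0185  0.096 ]
leg_seat [312.2 286.3] 0.63 [0.6099 0.0774 0.03  ]
leg_hinge [386.5 275.1] 0.85 [0.5806 0.1448 0.028 ]
leg_hinge [329.8 212.6] 0.58 [0.5355 0.0742 0.028 ]
leg_grip [329.7 214.5] 0.81 [0.5337 0.0731 0.046 ]
```

View pics/w1.png

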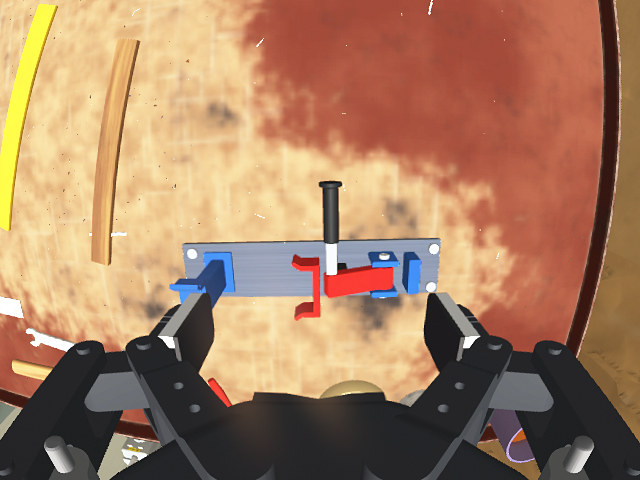

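The wrist view shows the rest plate with near corners at about (183,243) and (440,238), the grip from (330,187) to (331,243), and the saddle on the left. I'll get the rest's yaw from the plate corners.

```bash
python3 - <<'E'
from h import *
st=env.get_state();c=cams.read_camera('wrist')
g=cv2.cvtColor(c['pixels'],cv2.COLOR_RGB2GRAY)
ini=np.float32([[183,243],[440,238],[437,293]]).reshape(-1,1,2)
s=cv2.cornerSubPix(g,ini.copy(),(5,5),(-1,-1),(3,40,.01)).reshape(-1,2);print(s)
for S in (ini.reshape(-1,2),s):
    P=np.array([atz(c,u,.008,st)[:2] for u in S])
    d=P[1]-P[0];yaw=np.arctan2(-d[0],d[1]);e=P[2]-P[1]
    A=np.array([np.cos(yaw),np.sin(yaw)]);print('yaw',yaw,np.linalg.norm(d),np.linalg.norm(e),'origin',P[:2].mean(0)+.03*A)
for u in [(330,187),(331,243)]: print(atz(c,u,.053,st))
# joint LS fit from landmarks, wrist + top
L=dict(bar_rest=(0,0,0),fixed_seat=(0,-.095,.096),leg_hinge=(0,.071,.028),leg_grip=(-.065,.02,.046))
from scipy.optimize import least_squares
obs=[]
for n in('wrist','top','scene'):
    cc=c if n=='wrist' else cams.read_camera(n)
    for t in L:
        q=spotter.landmark_of(t,n)
        if q: obs.append((cc,t,q[0]['uv'],n))
def f(v):
    o=[]
    for cc,t,u,n in obs:
        p=L[t];co,si=np.cos(v[2]),np.sin(v[2]);w=[v[0]+co*p[0]-si*p[1],v[1]+si*p[0]+co*p[1],p[2]]
        o+=list((atz(cc,u,p[2],st)-w)[:2]*1000)
    return o
r=least_squares(f,[.606,.073,.25],loss='soft_l1',f_scale=3);print(r.x);
for (cc,t,u,n),e in zip(obs,np.reshape(f(r.x),(-1,2))): print(n,t,np.round(e,1))
E
```

```text
[[186.3617  246.44485]
 [442.11554 239.47675]
 [437.      293.     ]]
yaw 0.2791423435756242 0.2670290555408784 0.06201328754367871 origin [0.59860569 0.06903051]
yaw 0.28731258502937945 0.2661368050182592 0.060349648623019274 origin [0.60035284 0.07281939]
[0.50726332 0.0626964  0.053     ]
[0.55443803 0.07644479 0.053     ]
[0.60228165 0.07303806 0.28929844]
wrist bar_rest [-1.7  2.3]
wrist fixed_seat [-62.8  83.8]
wrist leg_hinge [-0.6  2.6]
wrist leg_grip [-2.1 -2.3]
top bar_rest [ 3.2 -1.8]
top fixed_seat [ 2.8 -1.4]
top leg_grip [ 3.2 -5.9]
scene bar_rest [1.3 4.4]
scene fixed_seat [-2.7 -3.4]
scene leg_grip [1.2 0.3]
```

```bash
python3 - <<'E'
from h import *
print(plan([.534,.074,.028],.285+np.pi,6,0))
E
```

```text
[-0.002,0.009,0.128,-0,-0,-0.0013,0],[-0.002,0.009,0.128,-0,-0,-0.0013,0],[-0.002,0.009,0.128,-0,-0,-0.0014,0],[-0.002,0.009,0.128,-0,-0,-0.0013,0],[-0.001,0.009,0.128,-0,-0,-0.0013,0],[-0.002,0.01,0.128,-0,-0,-0.0013,0],
(array([0.53404254, 0.07407934, 0.02800449]), Rotation.from_matrix(array([[-9.59694327e-01, -2.81045899e-01, -2.11040201e-05],
                            [-2.81045896e-01,  9.59694324e-01, -8.92068648e-05],
                            [ 4.53246319e-05, -7.96801239e-05, -9.99999996e-01]])))
```

Emit:
jog_arm([
  [[-0.002, 0.009, 0.128, 0, 0, -0.0013, 0], [-0.002, 0.009, 0.128, 0, 0, -0.0013, 0], [-0.002, 0.009, 0.128, 0, 0, -0.0013, 0], [-0.002, 0.009, 0.128, 0, 0, -0.0013, 0], [-0.002, 0.009, 0.128, 0, 0, -0.0013, 0], [-0.002, 0.009, 0.128, 0, 0, -0.0013, 0], [0, 0, 0, 0, 0, 0, 120], [0, 0, 0, 0, 0, 0, 180], [0, 0, 0, 0, 0, 0, 230], [0, 0, 0, 0, 0, 0, 255], [0, 0, 0, 0, 0, 0, 255], [0, 0, 0, 0, 0, 0, 255]],
], force=30)

```text
clock: 5.4
tcp_pos: [0.5358, 0.0735, 0.0297]
orientation: [0.002, -0.142, 0.99, -0.001]
wrist_force: [-1.5, -1.8, 6.8]
finger_gap: 0.0131
grip_force: 29.2
```

```bash
python3 - <<'E'
import numpy as np
t=np.arctan2(18,-51)-np.linspace(0,1.5,16);y=54*np.cos(t)/250;z=54*np.sin(t)/250
print([[0,round(a,4),round(-b,4),0,0,0,255] for a,b in zip(np.diff(y),np.diff(z))])
E
```

```text
[[0, np.float64(0.0082), np.float64(-0.02), 0, 0, 0, 255], [0, np.float64(0.0101), np.float64(-0.0191), 0, 0, 0, 255], [0, np.float64(0.012), np.float64(-0.0179), 0, 0, 0, 255], [0, np.float64(0.0137), np.float64(-0.0167), 0, 0, 0, 255], [0, np.float64(0.0153), np.float64(-0.0152), 0, 0, 0, 255], [0, np.float64(0.0168), np.float64(-0.0136), 0, 0, 0, 255], [0, np.float64(0.018), np.float64(-0.0119), 0, 0, 0, 255], [0, np.float64(0.0191), np.float64(-0.01), 0, 0, 0, 255], [0, np.float64(0.02), np.float64(-0.008), 0, 0, 0, 255], [0, np.float64(0.0207), np.float64(-0.006), 0, 0, 0, 255], [0, np.float64(0.0212), np.float64(-0.0039), 0, 0, 0, 255], [0, np.float64(0.0215), np.float64(-0.0018), 0, 0, 0, 255], [0, np.float64(0.0216), np.float64(0.0004), 0, 0, 0, 255], [0, np.float64(0.0214), np.float64(0.0026), 0, 0, 0, 255], [0, np.float64(0.0211), np.float64(0.0047), 0, 0, 0, 255]]
```

Emit:
jog_arm([
  [[0, 0.0082, -0.02, 0, 0, 0, 255], [0, 0.0101, -0.0191, 0, 0, 0, 255], [0, 0.012, -0.0179, 0, 0, 0, 255], [0, 0.0137, -0.0167, 0, 0, 0, 255], [0, 0.0153, -0.0152, 0, 0, 0, 255], [0, 0.0168, -0.0136, 0, 0, 0, 255], [0, 0.018, -0.0119, 0, 0, 0, 255], [0, 0.0191, -0.01, 0, 0, 0, 255]],
])

```text
clock: 6.2
tcp_pos: [0.5293, 0.0956, 0.0622]
orientation: [0.002, -0.14, 0.99, -0.006]
wrist_force: [-1.7, -20.9, 16.8]
finger_gap: 0.0125
grip_force: 29.8
```

Emit:
jog_arm([
  [[0, 0.02, -0.008, 0, 0, 0, 255], [0, 0.0207, -0.006, 0, 0, 0, 255], [0, 0.0212, -0.0039, 0, 0, 0, 255], [0, 0.0215, -0.0018, 0, 0, 0, 255], [0, 0.0216, 0.0004, 0, 0, 0, 255], [0, 0.0214, 0.0026, 0, 0, 0, 255], [0, 0.0211, 0.0047, 0, 0, 0, 255], [0, 0, 0, 0, 0, 0, 255]],
])

```text
clock: 7.0
tcp_pos: [0.5175, 0.1362, 0.0634]
orientation: [0.002, -0.142, 0.99, -0.001]
wrist_force: [1.2, -3.6, 5.4]
finger_gap: 0.0126
grip_force: 32.0
```

Emit:
jog_arm([
  [[0, 0, 0, 0, 0, 0, 0], [0, 0, 0, 0, 0, 0, 0], [0, 0, 0, 0, 0, 0, 0], [0, 0, 0, 0, 0, 0, 0], [0, 0, 0, 0, 0, 0, 0], [0, 0, -0.15, 0, 0, 0, 0], [0, 0, -0.19, 0, 0, 0, 0], [0, 0, -0.19, 0, 0, 0, 0], [0, 0, -0.1, 0, 0, 0, 0]],
])

```text
clock: 7.9
tcp_pos: [0.5174, 0.1367, 0.2238]
orientation: [0.003, -0.142, 0.99, -0.0]
wrist_force: [1.2, -0.7, 0.2]
finger_gap: 0.0853
grip_force: 0.0
```

```bash
python3 - <<'E'
from h import *
st=env.get_state();print(st['clock'],st['tcp_pos'],st['joint_pos'])
c=cams.read_camera('wrist');save(c,'w2.png')
for t,z in [('fixed_seat',.096),('leg_seat',.096),('leg_hinge',.028),('leg_grip',.079)]:
    for q in spotter.landmark_of(t,'wrist')[:2]: print(t,np.round(q['uv'],1),round(q['conf'],2),np.round(atz(c,q['uv'],z,st),4))
c=cams.read_camera('top')
for t,z in [('bar_rest',0),('fixed_seat',.096),('leg_seat',.096),('leg_hinge',.028),('leg_grip',.079)]:
    for q in spotter.landmark_of(t,'top')[:2]: print(t,np.round(q['uv'],1),round(q['conf'],2),np.round(atz(c,q['uv'],z,st),4))
s=plan([.522,-.326,.15],-.092+np.pi,18,0,-1)
E
```

```text
7.9 [0.51740621 0.13668067 0.22383395] [ 1.08163660e-01  2.33808166e-01 -7.88766644e-02  1.25297670e+00
  8.80046219e-05 -1.76430970e-01]
fixed_seat [117.5 297.2] 0.95 [ 0.6295 -0.0178  0.096 ]
leg_seat [329.8 305.3] 0.56 [0.5774 0.1645 0.096 ]
leg_hinge [305.  272.6] 0.9 [0.5817 0.1424 0.028 ]
leg_grip [322.8 218. ] 0.85 [0.5134 0.1397 0.079 ]
bar_rest [256.8 252. ] 0.88 [0.6106 0.0672 0.    ]
fixed_seat [300.2 227.8] 0.64 [ 0.6359 -0.0201  0.096 ]
leg_seat [192.5 264.4] 0.71 [0.5738 0.1646 0.096 ]
leg_seat [297.2 228.9] 0.21 [ 0.634  -0.0149  0.096 ]
leg_hinge [214.6 262.5] 0.89 [0.5871 0.1406 0.028 ]
leg_hinge [384. 289.] 0.62 [ 0.5357 -0.1678  0.028 ]
leg_grip [210.  298.3] 0.57 [0.5169 0.1366 0.079 ]
[0.027,-0.099,0.015,0.0001,-0.0007,0.0067,0],[0.025,-0.1,0.015,-0,0,0.0066,0],[0.023,-0.1,0.015,-0,0,0.0067,0],[0.021,-0.101,0.015,-0,0,0.0066,0],[0.019,-0.101,0.015,-0,0,0.0067,0],[0.017,-0.101,0.015,-0,0,0.0066,0],[0.015,-0.102,0.015,-0,0,0.0067,0],[0.013,-0.102,0.015,-0,0,0.0067,0],[0.011,-0.102,0.015,-0,0,0.0066,0],[0.008,-0.102,0.015,-0,0,0.0067,0],[0.006,-0.103,0.016,-0,0,0.0066,0],[0.004,-0.103,0.015,-0,0,0.0067,0],[0.002,-0.103,0.016,-0,0,0.0067,0],[0,-0.103,0.015,-0,0,0.0066,0],[-0.002,-0.102,0.016,-0,0,0.0067,0],[-0.004,-0.103,0.015,-0,0,0.0066,0],[-0.006,-0.102,0.016,-0,0,0.0067,0],[-0.009,-0.102,0.015,-0,0,0.0066,0],
```

View pics/w2.png

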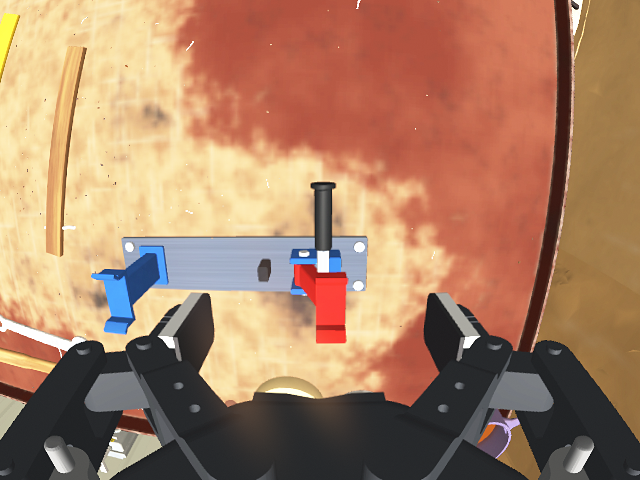

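The leg is open: red saddle at (330,305), blue saddle at (117,300), grip free. I'll take one more look from directly over the rest to get its pose, then go for the bar.

```bash
python3 - <<'E'
from h import *
plan([.665,.09,.26],.285+np.pi,5,0)
E
```

```text
[-0.104,-0.069,-0.033,0.0001,-0.0007,-0,0],[-0.104,-0.069,-0.033,-0,0,-0.0001,0],[-0.105,-0.069,-0.033,-0,0,0,0],[-0.104,-0.069,-0.034,-0,0,-0,0],[-0.105,-0.07,-0.033,-0,0,-0.0001,0],
```

Emit:
jog_arm([
  [[-0.104, -0.069, -0.033, 0, 0, 0, 0], [-0.104, -0.069, -0.033, 0, 0, 0, 0], [-0.104, -0.069, -0.033, 0, 0, 0, 0], [-0.104, -0.069, -0.033, 0, 0, 0, 0], [-0.104, -0.069, -0.033, 0, 0, 0, 0], [0, 0, 0, 0, 0, 0, 0], [0, 0, 0, 0, 0, 0, 0]],
])

```text
clock: 9.15
tcp_pos: [0.665, 0.0899, 0.2595]
orientation: [-0.001, -0.141, 0.99, 0.0]
wrist_force: [-0.6, -0.0, -0.1]
finger_gap: 0.0858
grip_force: 0.0
```

```bash
python3 - <<'E'
from h import *
st=env.get_state();print(st['clock'],st['tcp_pos'],st['joint_pos'])
c=cams.read_camera('wrist');save(c,'w3.png')
P={}
for t,z in [('bar_rest',0),('fixed_seat',.096),('leg_seat',.096),('leg_hinge',.028),('leg_grip',.079)]:
    for q in spotter.landmark_of(t,'wrist')[:2]: print(t,np.round(q['uv'],1),round(q['conf'],2),np.round(atz(c,q['uv'],z,st),4))
E
```

```text
9.15 [0.66504101 0.08986987 0.25945938] [ 1.48041733e-02  5.12502913e-01  4.14040136e-01  1.47445667e+00
  4.99795357e-05 -2.69055467e-01]
bar_rest [319.4 139.4] 0.61 [0.6017 0.0733 0.    ]
fixed_seat [208.2 144.1] 0.73 [ 0.6291 -0.0166  0.096 ]
fixed_seat [317.2 139. ] 0.46 [0.6015 0.071  0.096 ]
leg_seat [430.2 141.6] 0.83 [0.5745 0.1623 0.096 ]
leg_seat [206.8 141.6] 0.4 [ 0.6273 -0.0183  0.096 ]
leg_hinge [393.8 143. ] 0.7 [0.5827 0.1462 0.028 ]
```

View pics/w3.png

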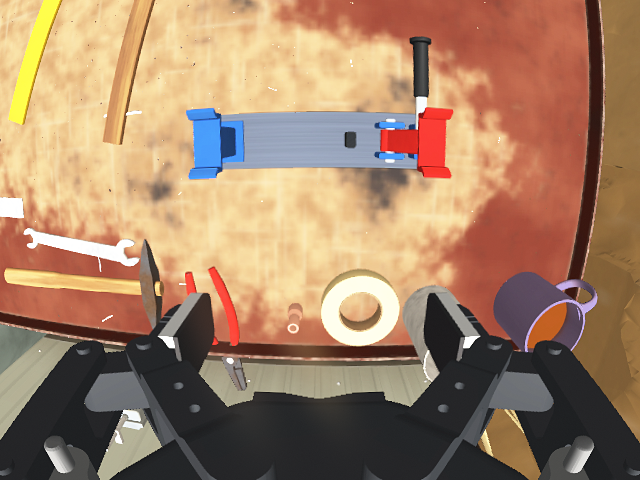

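From directly above, the blue saddle's centre is near (207,143) and the red one's near (432,142). That puts the rest at about (0.602, 0.073) with yaw 0.29. Next I'll go to the yellow bar.

```bash
python3 - <<'E'
from h import *
plan([.522,-.326,.15],-.092+np.pi,13,0,-1)
E
```

```text
[0.078,-0.111,0.034,-0,-0,0.0092,0],[0.075,-0.113,0.034,-0,-0,0.0093,0],[0.071,-0.115,0.034,-0,-0,0.0092,0],[0.068,-0.117,0.034,-0,-0,0.0092,0],[0.065,-0.119,0.034,-0,-0,0.0093,0],[0.061,-0.121,0.034,-0,-0,0.0092,0],[0.058,-0.122,0.034,-0,-0,0.0093,0],[0.054,-0.124,0.035,-0,-0,0.0092,0],[0.051,-0.126,0.034,-0,-0,0.0092,0],[0.047,-0.127,0.035,-0,-0,0.0093,0],[0.043,-0.128,0.034,-0,-0,0.0092,0],[0.039,-0.13,0.035,-0,-0,0.0092,0],[0.036,-0.131,0.034,-0,-0,0.0093,0],
```

Emit:
jog_arm([
  [[0.078, -0.111, 0.034, 0, 0, 0.0092, 0], [0.075, -0.113, 0.034, 0, 0, 0.0093, 0], [0.071, -0.115, 0.034, 0, 0, 0.0092, 0], [0.068, -0.117, 0.034, 0, 0, 0.0092, 0], [0.065, -0.119, 0.034, 0, 0, 0.0093, 0], [0.061, -0.121, 0.034, 0, 0, 0.0092, 0], [0.058, -0.122, 0.034, 0, 0, 0.0093, 0], [0.054, -0.124, 0.035, 0, 0, 0.0092, 0], [0.051, -0.126, 0.034, 0, 0, 0.0092, 0], [0.047, -0.127, 0.035, 0, 0, 0.0093, 0], [0.043, -0.128, 0.034, 0, 0, 0.0092, 0], [0.039, -0.13, 0.035, 0, 0, 0.0092, 0], [0.036, -0.131, 0.034, 0, 0, 0.0093, 0], [0, 0, 0, 0, 0, 0, 0], [0, 0, 0, 0, 0, 0, 0]],
])

```text
clock: 10.95
tcp_pos: [0.5218, -0.3265, 0.1497]
orientation: [-0.0, 0.047, 0.999, 0.0]
wrist_force: [0.8, 0.3, -0.5]
finger_gap: 0.0855
grip_force: 0.0
```

```bash
python3 - <<'E'
from h import *
st=env.get_state();print(st['clock'],st['tcp_pos'],st['joint_pos'])
c=cams.read_camera('wrist');save(c,'w4.png')
for q in spotter.landmark_of('yellow_mid','wrist')[:2]: print(np.round(q['uv'],1),round(q['conf'],2),np.round(atz(c,q['uv'],.006,st),4))
m=cv2.inRange(cv2.cvtColor(c['pixels'],cv2.COLOR_RGB2HSV),(22,180,130),(35,255,255))
n,l,s,ce=cv2.connectedComponentsWithStats(m);k=1+np.argmax(s[1:,4]);print(s[k])
ys,xs=np.nonzero(l==k);P=np.array([atz(c,(x,y),.006,st)[:2] for x,y in zip(xs,ys)])
print(cv2.minAreaRect((P*1000).astype(np.float32)))
E
```

```text
10.95 [ 0.52181191 -0.32645475  0.14966644] [-6.89548053e-01  4.24694233e-01  7.05763296e-03  1.15365137e+00
  3.32966146e-04 -5.95582074e-01]
[318.  218.3] 0.61 [ 0.5178 -0.3258  0.006 ]
[  297    38    43   335 13096]
((520.0542602539062, -325.7395324707031), (31.959308624267578, 289.38214111328125), 84.8034439086914)
```

View pics/w4.png

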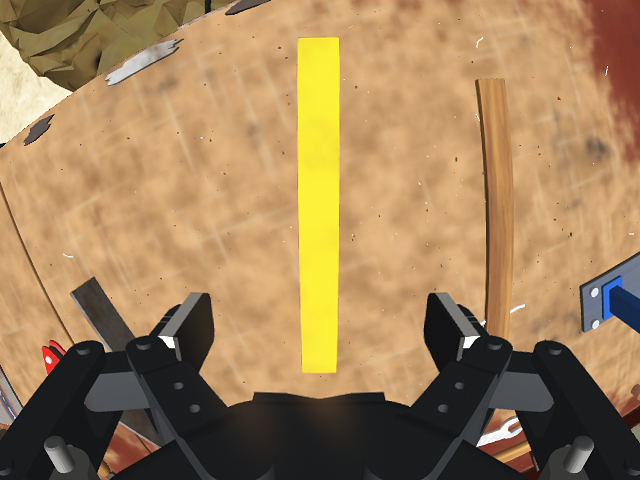

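The bar is centred between the fingers, running from (318,38) to (319,372). I'll descend and grip it.

Emit:
jog_arm([
  [[0.002, 0.001, 0.16, 0, 0, 0, 0], [0.002, 0.001, 0.16, 0, 0, 0, 0], [0.002, 0.001, 0.14, 0, 0, 0, 0], [0.001, 0, 0.09, 0, 0, 0, 0], [0, 0, 0.04, 0, 0, 0, 0], [0, 0, 0, 0, 0, 0, 0], [0, 0, 0, 0, 0, 0, 120], [0, 0, 0, 0, 0, 0, 160], [0, 0, 0, 0, 0, 0, 200], [0, 0, 0, 0, 0, 0, 255], [0, 0, 0, 0, 0, 0, 255], [0, 0, 0, 0, 0, 0, 255]],
], force=70)

```text
clock: 12.25
tcp_pos: [0.5215, -0.3263, 0.004]
orientation: [0.001, 0.046, 0.999, -0.001]
wrist_force: [-1.9, 0.7, 6.6]
finger_gap: 0.0273
grip_force: 68.6
```

The gap is 27 mm where I expected 32, so I'll lift a little and check.

Emit:
jog_arm([
  [[0, 0, -0.03, 0, 0, 0, 255], [0, 0, -0.06, 0, 0, 0, 255], [0, 0, -0.06, 0, 0, 0, 255], [0, 0, 0, 0, 0, 0, 255]],
])

```text
clock: 12.65
tcp_pos: [0.5218, -0.3264, 0.0416]
orientation: [0.001, 0.046, 0.999, -0.001]
wrist_force: [1.2, -1.4, -3.1]
finger_gap: 0.0274
grip_force: 69.4
```

```bash
python3 - <<'E'
from h import *
st=env.get_state();print(st['clock'],st['tcp_pos'],st['finger_gap'],st['grip_force'],st['wrist_force'],st['ft_torque'])
c=cams.read_camera('wrist');save(c,'w5.png')
E
```

```text
12.65 [ 0.52176714 -0.32638514  0.04157942] 0.027431683210352723 69.3585892394185 [ 1.20485068 -1.40993339 -3.10344002] [ 0.01871961 -0.05633438 -0.02334066]
```

View pics/w5.png

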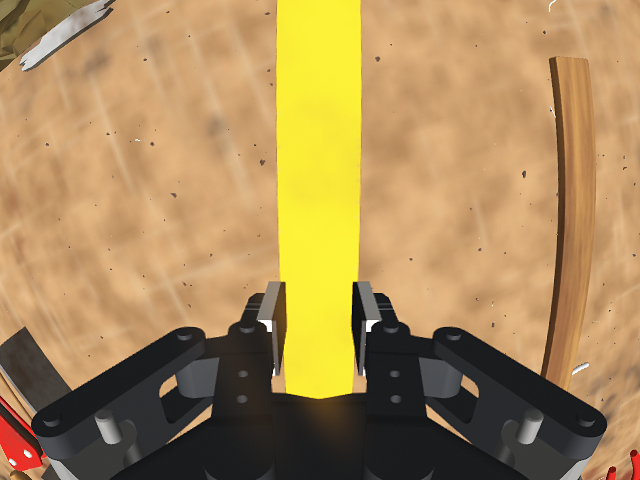

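The bar is held squarely in the fingers and the brown bar is untouched. Next I'll lift it and carry it over the rest.

```bash
python3 - <<'E'
from h import *
s=env.get_state()
S=plan([.5218,-.3264,.20],-.092+np.pi,4,255)
plan([.602,.073,.18],.29+np.pi/2,16,255,-1,S)
E
```

```text
[-0.001,-0.001,-0.16,-0.0003,0.0005,-0.0001,255],[-0,-0,-0.159,-0,-0,-0,255],[-0.001,-0,-0.16,-0,-0,-0.0001,255],[-0,-0.001,-0.159,-0,-0,-0.0001,255],
[-0.011,0.101,0.005,-0,-0,0.0237,255],[-0.003,0.102,0.005,-0,-0,0.0236,255],[0.004,0.102,0.005,-0,-0,0.0237,255],[0.012,0.101,0.005,-0,-0,0.0236,255],[0.019,0.1,0.005,-0,-0,0.0237,255],[0.027,0.098,0.005,-0,-0,0.0236,255],[0.034,0.096,0.005,-0,-0,0.0237,255],[0.041,0.093,0.005,-0,-0,0.0236,255],[0.048,0.09,0.005,-0,-0,0.0237,255],[0.054,0.086,0.005,-0,-0,0.0236,255],[0.061,0.082,0.005,-0,-0,0.0237,255],[0.066,0.077,0.005,-0,-0,0.0236,255],[0.072,0.072,0.005,-0,-0,0.0237,255],[0.077,0.067,0.005,-0,0,0.0236,255],[0.082,0.061,0.005,-0,0,0.0237,255],[0.087,0.054,0.005,-0,0,0.0236,255],
```

Emit:
jog_arm([
  [[0, 0, -0.16, 0, 0, 0, 255], [0, 0, -0.16, 0, 0, 0, 255], [0, 0, -0.16, 0, 0, 0, 255], [0, 0, -0.16, 0, 0, 0, 255], [-0.011, 0.101, 0.005, 0, 0, 0.0237, 255], [-0.003, 0.102, 0.005, 0, 0, 0.0236, 255], [0.004, 0.102, 0.005, 0, 0, 0.0237, 255], [0.012, 0.101, 0.005, 0, 0, 0.0236, 255], [0.019, 0.1, 0.005, 0, 0, 0.0237, 255], [0.027, 0.098, 0.005, 0, 0, 0.0236, 255], [0.034, 0.096, 0.005, 0, 0, 0.0237, 255], [0.041, 0.093, 0.005, 0, 0, 0.0236, 255], [0.048, 0.09, 0.005, 0, 0, 0.0237, 255], [0.054, 0.086, 0.005, 0, 0, 0.0236, 255], [0.061, 0.082, 0.005, 0, 0, 0.0237, 255], [0.066, 0.077, 0.005, 0, 0, 0.0236, 255], [0.072, 0.072, 0.005, 0, 0, 0.0237, 255], [0.077, 0.067, 0.005, 0, 0, 0.0236, 255], [0.082, 0.061, 0.005, 0, 0, 0.0237, 255], [0.087, 0.054, 0.005, 0, 0, 0.0236, 255]],
])

```text
clock: 14.7
tcp_pos: [0.6007, 0.0749, 0.178]
orientation: [-0.001, 0.599, 0.801, -0.001]
wrist_force: [0.4, -0.0, -3.5]
finger_gap: 0.0273
grip_force: 70.1
```

Emit:
jog_arm([
  [[0, 0, 0, 0, 0, 0, 255], [0, 0, 0, 0, 0, 0, 255], [0, 0, 0, 0, 0, 0, 255]],
])

```text
clock: 15.0
tcp_pos: [0.6008, 0.0734, 0.1788]
orientation: [-0.001, 0.598, 0.802, -0.001]
wrist_force: [-0.8, -0.5, -3.1]
finger_gap: 0.0274
grip_force: 70.2
```

```bash
python3 - <<'E'
from h import *
st=env.get_state();print(st['clock'],st['tcp_pos'],st['finger_gap'],st['wrist_force'])
x=rot(st['orientation']).as_matrix();print(np.arctan2(x[1,0],x[0,0]))
c=cams.read_camera('wrist');save(c,'w6.png')
for t,z in [('fixed_seat',.096),('leg_seat',.096),('yellow_mid',.18)]:
    for q in spotter.landmark_of(t,'wrist')[:2]: print(t,np.round(q['uv'],1),round(q['conf'],2),np.round(atz(c,q['uv'],z,st),4))
# yellow bar rectangle from top camera
c=cams.read_camera('top');save(c,'top6.png')
m=cv2.inRange(cv2.cvtColor(c['pixels'],cv2.COLOR_RGB2HSV),(22,180,130),(35,255,255));m[:,400:]=0;m[:190]=0
ys,xs=np.nonzero(m);P=np.array([atz(c,(x,y),.184)[:2] for x,y in zip(xs,ys)])
print(cv2.minAreaRect((P*1000).astype(np.float32)))
E
```

```text
15.0 [0.6008273  0.07336989 0.17879719] 0.027433131653481657 [-0.79501801 -0.51259911 -3.10448285]
1.8600840771162097
yellow_mid [317.  293.3] 0.77 [0.5987 0.0774 0.18  ]
((613.7948608398438, 32.87401580810547), (31.419591903686523, 204.18092346191406), 16.536998748779297)
```

View pics/w6.png

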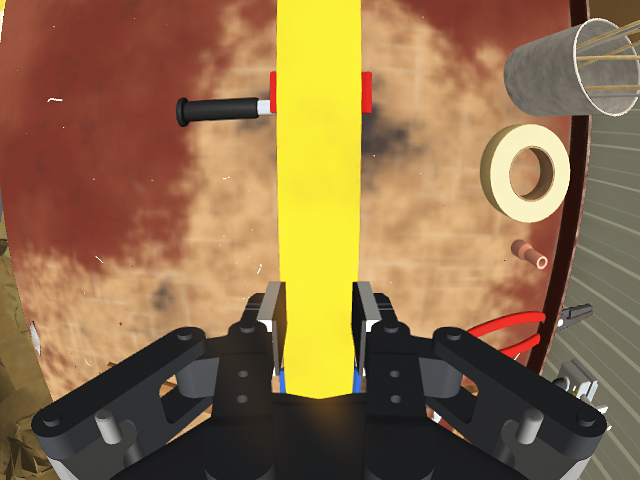

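The red saddle's stops (270–372) sit centred under the bar (277–361), about 1 mm to the right. I'll lower it.

Emit:
jog_arm([
  [[0, 0.003, 0.06, 0, 0, 0, 255], [0, 0, 0.08, 0, 0, 0, 255], [0, 0, 0.07, 0, 0, 0, 255], [0, 0, 0.04, 0, 0, 0, 255], [0, 0, 0.03, 0, 0, 0, 255], [0, 0, 0.016, 0, 0, 0, 255], [0, 0, 0.012, 0, 0, 0, 255], [0, 0, 0, 0, 0, 0, 255]],
])

```text
clock: 16.05
tcp_pos: [0.6023, 0.0741, 0.1028]
orientation: [0.0, 0.598, 0.802, 0.0]
wrist_force: [1.2, 0.9, -4.4]
finger_gap: 0.0272
grip_force: 70.1
```

Emit:
jog_arm([
  [[0, 0, 0.006, 0, 0, 0, 255], [0, 0, 0.006, 0, 0, 0, 255], [0, 0, 0, 0, 0, 0, 255]],
])

```text
clock: 16.35
tcp_pos: [0.6025, 0.0742, 0.1002]
orientation: [0.0, 0.598, 0.802, 0.0]
wrist_force: [0.1, 0.4, -2.0]
finger_gap: 0.0273
grip_force: 70.8
```

Emit:
jog_arm([
  [[0, 0, 0.004, 0, 0, 0, 255], [0, 0, 0, 0, 0, 0, 255]],
])

```text
clock: 16.55
tcp_pos: [0.6026, 0.0742, 0.1]
orientation: [0.001, 0.598, 0.802, 0.0]
wrist_force: [-1.8, 0.4, 3.9]
finger_gap: 0.0271
grip_force: 72.5
```

```bash
python3 - <<'E'
from h import *
st=env.get_state();print(st['clock'],st['tcp_pos'],st['wrist_force'],st['ft_torque'])
c=cams.read_camera('wrist');save(c,'w7.png')
E
```

```text
16.55 [0.60258305 0.07417164 0.10001435] [-1.81324293  0.39169454  3.87292447] [-0.01540545  0.57291547  0.05302497]
```

View pics/w7.png

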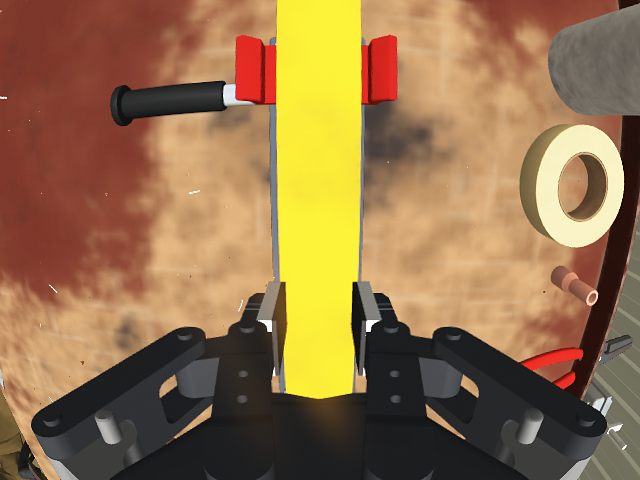

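The bar (277–361) lies between the red stops (inner edges about 264 and 371) and is touching the seats. I'll release it and rise.

Emit:
jog_arm([
  [[0, 0, 0, 0, 0, 0, 190], [0, 0, 0, 0, 0, 0, 140], [0, 0, 0, 0, 0, 0, 80], [0, 0, 0, 0, 0, 0, 0], [0, 0, 0, 0, 0, 0, 0], [0, 0, 0, 0, 0, 0, 0], [0, 0, -0.04, 0, 0, 0, 0], [0, 0, -0.12, 0, 0, 0, 0], [0, 0, -0.19, 0, 0, 0, 0], [0, 0, -0.19, 0, 0, 0, 0], [0.12, 0, -0.1, 0, 0, 0, 0], [0, 0, 0, 0, 0, 0, 0], [0, 0, 0, 0, 0, 0, 0]],
])

```text
clock: 17.9
tcp_pos: [0.5938, 0.1033, 0.2597]
orientation: [0.001, 0.597, 0.802, 0.001]
wrist_force: [0.4, -0.3, -0.6]
finger_gap: 0.0855
grip_force: 0.0
```

```bash
python3 - <<'E'
from h import *
st=env.get_state();print(st['clock'],st['tcp_pos'])
for n in('wrist','scene'):
    c=cams.read_camera(n);save(c,n+'8.png')
    m=cv2.inRange(cv2.cvtColor(c['pixels'],cv2.COLOR_RGB2HSV),(22,180,100),(35,255,255))
    k,l,s,ce=cv2.connectedComponentsWithStats(m);k=1+np.argmax(s[1:,4]);print(s[k])
    ys,xs=np.nonzero(l==k);P=np.array([atz(c,(x,y),.102,st)[:2] for x,y in zip(xs,ys)])
    print(n,cv2.minAreaRect((P*1000).astype(np.float32)))
a=cv2.imread('pics/wrist8.png');b=cv2.imread('pics/scene8.png')
b=cv2.resize(b[200:440,240:480],(480,480));cv2.imwrite('pics/both.png',cv2.resize(np.hstack([a[:,100:420],b]),(800,480)))
E
```

```text
17.9 [0.59384873 0.10330407 0.25970108]
[  299    78    40   310 11301]
wrist ((601.84423828125, 76.355712890625), (31.654529571533203, 288.88836669921875), 16.631383895874023)
[ 292  255  129  117 2710]
scene ((603.6094970703125, 73.66220092773438), (32.46648406982422, 289.16973876953125), 16.625612258911133)
```

View pics/both.png

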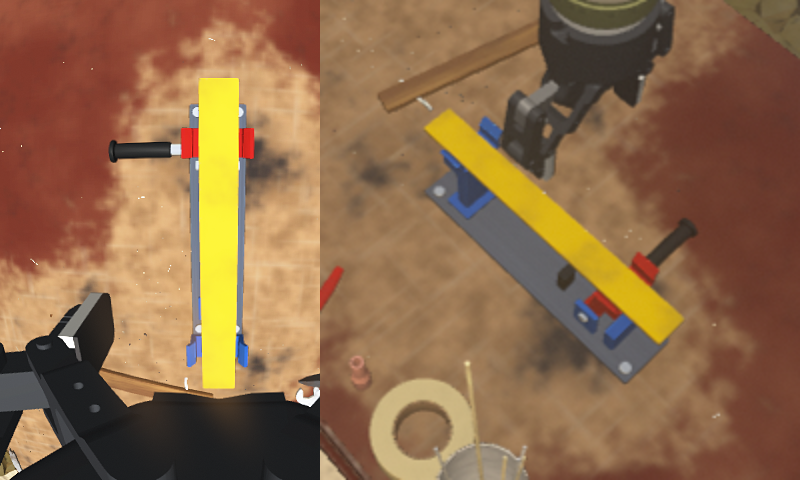

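Both views show the bar lying flat between the stops of both saddles with even ends, the leg open and the hand clear.

```bash
python3 -c "
from h import *
print(ticket.hand_in())"
```

```text
the job is handed in; nothing more can be done
None
```

I opened the red leg onto its stop, laid the yellow bar between the side stops of both saddles with its ends about even, and left the brown bar where it was. The job was handed in at about 18 s; no verdict came back.

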